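# Work the punch lever and grease its bearing

## Task

Grease the shaft bearing of the bench punch: first swing the punch's lever right down to its stop and let it come all the way back up, so the shaft has turned. Then take the grease gun out of its stand and press its nose squarely onto the leaning grease nipple until it snaps over the balls and the spring collar is pushed right home. Finish while still gripping the gun and holding it pressed fully home against the spring; do not let go, and leave the bottle, spanner, tray and hammer alone.

Things in the scene. Friction and masses are not known exactly. Their poses are not given: they have to be found in the camera images.
- press: bench lever punch, green cast frame fixed to the bench: foot 240 x 240 x 18 mm whose centre lies 30 mm along its x from the origin; origin on the bench under the punch, its front faces its own -x (roughly towards the robot), z up. Column and head (50 mm wide, x -30..110 mm, top 215 mm high) stand on the middle line y = 0; the lever is on its -y side, the bearing with the nipple on its +y side (shaft axis along y at x = 20 mm, 130 mm high)
- lever_hinge (a point): centre of the lever's pivot on the shaft, 130 mm above the bench; axes as press; the lever turns about its y axis
- lever_grip (a point): centre of the lever's cross grip: black round bar 24 mm thick, 80 mm long across the lever, 170 mm from lever_hinge. At rest it is in front of the pivot (towards the press's -x) and 72 mm higher than it, lever rising 25 degrees; nothing is in the way of it for the whole stroke. Press it down from above along its arc; the reading follows the lever
- lever (a joint): lever angle in rad: 0 at rest (up), grows as the grip is pushed down, hard stop at 0.70 (40 degrees, grip then 44 mm lower than the pivot). A spring brings it back; it needs about 4 N at the grip to start and 9 N at the stop
- nipple: steel grease nipple on the bearing housing, fixed; its z axis is the nipple's axis, leaning 35 degrees from upright towards the press's -x; origin on the axis where it leaves the housing, 156 mm above the bench. Stem 16 mm thick with tapered tip, tip 40 mm along z. Two 8 mm sprung balls look out 3.5 mm on opposite sides of the stem at z = 25.5 mm. Below them sits the spring collar
- nipple_tip (a point): tip of the nipple, on its axis, 40 mm along nipple z from the nipple's origin; axes as nipple
- collar (a joint): travel in m of the spring collar (29 mm across) down the nipple: 0 at rest (top face at nipple z = 24 mm), 0.010 fully home (z = 14 mm, solid stop). Pushed by the gun's nose: 5.6 N at the start, 12.6 N home. The balls add: about 8 N in all as the nose meets the collar, almost none after 4 to 6 mm, where they snap out, then the spring alone. Let go, the spring pushes the gun off
- ball_a (a joint): travel in m of one snap ball into the stem: 0 out, up to 0.004 in; about 0.002 while the nose's lip passes over it, near 0 again once snapped
- ball_b (a joint): the same for the opposite snap ball
- stand: fixed holder of the gun: plate 90 x 90 x 6 mm with an eight-sided upright tube 48 mm across, 50 mm high, inner width 40 mm; origin on the bench at its centre, z up. The gun stands nose down on the plate (6 mm up) inside the tube: lift it straight up 55 mm to clear it
- gun_handle (a point): centre of the gun's handle, the place to grip: square handle 26 x 26 mm, 52 mm long (26 mm either way along the gun's axis), its sides along this frame's x and y, its z along the gun's axis from nose to handle (up in the stand). Below the handle, 25 mm from this point towards the nose, a flange 48 mm across: the fingertips can bear on it. Here the gun is 117 mm above the bench when in the stand. The gun weighs 0.32 kg, give or take a quarter
- gun_mouth (a point): centre of the open end of the gun's nose, on its axis, 111 mm from gun_handle (at -z); axes as gun_handle. Nose and barrel 32 mm across, mouth 23.6 mm wide narrowing to a 19 mm lip (5.5 mm deep), then hollow 34 mm deep, so it takes the 16 mm nipple with 1.5 mm to spare all round
- gun: the grease gun as a whole, 138 mm long; origin at the centre of the mouth, z along its axis from nose to handle
- oil_bottle: bystander, white bottle 60 mm across, 150 mm high, standing; origin at its underside
- spanner: bystander, steel spanner lying on the bench, about 180 mm long, along its x
- parts_tray: bystander, open tray 130 x 90 x 35 mm; origin at its underside
- hammer: bystander, hammer lying on the bench, along its x

How it is judged (in metres and radians):
On the way, in this order (a step that is already met when the one before it is completed fails the run):
1. the lever is swung down to its stop (value of joint lever above 0.64 rad), for 0.05 s.
2. the lever has come back up (value of joint lever below 0.05 rad), for 0.2 s.
3. the gun's nose is on the nipple, squarely, and has snapped over the balls (z of gun_mouth in the frame of nipple between 0.008 and 0.0175 m and angle between the z axis of gun_mouth and the z axis of nipple, either way round below 0.14 rad and value of joint each of ball_a, ball_b below 0.001 m), for 0.1 s.
At the end, for the whole second after the job is handed in: The gun is still gripped by the fingers and held on the nipple: collar pushed in more than 8.5 of its 10 mm with more than 6 N, nose centred within 4 mm and square within 8 degrees, both balls snapped out (within 1 mm), gun still, lever back up (within 0.05 rad) (value of joint collar above 0.0085 m and z of gun_mouth in the frame of nipple between 0.008 and 0.016 m and x of gun_mouth in the frame of nipple between -0.004 and 0.004 m and y of gun_mouth in the frame of nipple between -0.004 and 0.004 m and angle between the z axis of gun_mouth and the z axis of nipple, either way round below 0.14 rad and value of joint each of ball_a, ball_b below 0.001 m and contact force between gun and nipple above 6 N and contact force between the fingers and gun above 4 N and linear speed of gun below 0.02 m/s and value of joint lever below 0.05 rad); the arm keeps its last pose, push and grip.
It fails at once if the oil bottle is moved or knocked over (distance of oil_bottle from where it was at the start of the episode above 0.02 m or angle between oil_bottle's own z axis and vertical above 0.5 rad).
It fails at once if the spanner is moved (distance of spanner from where it was at the start of the episode above 0.02 m).
It fails at once if the tray is moved (distance of parts_tray from where it was at the start of the episode above 0.02 m).
It fails at once if the hammer is moved (distance of hammer from where it was at the start of the episode above 0.02 m).
It also fails if it takes over 61 s, if anything falls off the work surface, if the arm or the gripper's body presses on something with over 40 N, if the wrist force passes 120 N, or if a joint passes its speed limit or range.

## Robot

A 6-joint arm with a two-finger parallel gripper is mounted at the origin on the work surface. World frame = base frame: x ahead of the robot, y to its left, z up, the work surface at z = 0. Lengths are in m, angles in degrees, forces in N, time in s.
With the tool pointing down it reaches from about 0.25 to 0.725 m from the base axis. Payload 9.7 kg.
Tool frame: the origin (TCP) lies at the very end of the fingers, on their centre line; the grasp point (between the pads) lies 19 mm behind it; y points along the fingers, x is the direction in which the jaws open and shut, and the axes are right-handed (so a half turn about y gives the same grasp; the last joint's range is limited). The gripper opens to 85 mm and grips with 20 to 120 N. Pads are 22 mm wide; open, the fingers measure 114 mm over their backs; the gripper's body (76 mm by 85 mm) begins 54 mm behind the grasp point. The pads swing forward as they close: fully open they stand 13 mm farther back than shut.
Start: joints at [-72.193, 4.979, 10.078, 95.1, 0, 90], TCP at [0.168, -0.524, 0.231] pointing down, gripper open.
Joint ranges: [-179.16, 179.16], [-48.56, 103.87], [-65.8, 70.77], [-126.05, 130.52], [-82.76, 87.17], [-180, 180]. Speed limits (degrees/s): [127.2, 127.2, 147.25, 180, 180, 180].

## Interface

Orientations are given as [roll, pitch, yaw] about the fixed x, y, z axes, in that order (R = Rz(yaw) Ry(pitch) Rx(roll)).
In Python, from workcell import bot gives the robot as it stands.
- The arm moves only by the shell command python3 -m jog 'ROWS' [FORCE]. ROWS is JSON, a list of rows, each a list of 7 numbers: the closure, from 0 (fully open) to 1 (shut), then the shift along the world's x, y, z in units of 25 mm (1.0 is 25 mm), then the turn, a rotation vector about the world's x, y, z in units of 5 degrees (1.0 is 5 degrees). A call has 1 to 5 rows; each row is the pose to reach, as a shift and turn from the pose commanded when the call began; what a row does not reach only later rows make up. A row lasts 1/10 s, in which the tool goes at most 50 mm and 8.59 degrees, less where a joint would pass 70% of its speed; a pose out of reach is approached as far as the arm can. A call with a gripper value outside its range is refused whole. The fingers move at their own pace and stop on an object; FORCE is the grip in N (left out, the last holds). Time passes only in rows, so rows that repeat a pose let the fingers close. It gives the time, the measured TCP pose, the force and the opening at its end, in the units of the state.
- bot.get_obs(): the state, without advancing time (a new reading comes with each control period).
- bot.camera(name): name is "side" or "top"; returns (picture, depth): 420x560x3 uint8, red, green, blue; 420x560 float32, m along the optical axis (not along the pixel's ray), 0 where there is no reading.
- bot.camera_model(name): a dict with "fx", "fy", "cx", "cy" (pixels), "rvec" (rotation vector, rad) and "tvec" (3), from world to camera coordinates, as OpenCV has them. Camera axes: x right, y down, z forward; pixel columns grow to the right and rows downward; lengths in m; the calibration is good to about 2 mm. A picture is of the moment at which its call begins. camera_model takes no time and is no camera call.
- bot.job_done(): hands the job in, once; it reports no verdict.
Trained networks look in the newest picture that a camera, given by its name, has taken for a name from the list of things; names that differ only in an ending like _2 or _b are one class to them, and where a whole thing is asked for, a point or a joint stands for the part that bears it (a point fixed in the world has none). Each returns a list of dicts, best first, with "conf" (0 to 1); they miss things now and then, are a little off and sometimes report something else, mostly with a low value. They report only what shows in the picture. A call takes as long as a camera call.
- bot.regions_of(camera, label): "pixels" (420x560 bool, what is visible of it) and "point" ([row, column] in pixels, amid what is visible of it).
The state is a dict: "time": time; "q": joint angles; "qd": joint speeds; "joint_efforts": joint torques, N m; "ee_pos": TCP position; "tcp_rot": TCP orientation; "wrist_force": force on the tool from outside, world axes, zero at the start; "torque": the same for the moment, N m; "opening": finger opening in m.
Only numpy, scipy, OpenCV 4.12 (cv2) and the standard library are available. Lean on these libraries where they do the work, as an engineer would, in place of code of your own. Each camera call takes 0.05 s, during which the arm holds its last target. There are 200 camera calls.

## Working session

There is one attempt and no reset: what is moved stays moved. The work goes in short steps, Python scripts to look and compute and a shell command to move; the robot and the scene stay as the last step left them, time stands still between calls to the robot, and variables do not carry over. Pictures are saved under pics/ and viewed, about 8 in all and at most 12, crops included, and the job is handed in when it is done.

```bash
ls; mkdir -p pics; cat > h.py <<'E'
import numpy as np, cv2
from workcell import bot
from scipy.spatial.transform import Rotation as Ro
def cam(n):
    p,d=bot.camera(n); m=bot.camera_model(n)
    R=cv2.Rodrigues(np.array(m["rvec"],float))[0]; t=np.array(m["tvec"],float).ravel()
    v,u=np.mgrid[:420,:560]
    P=np.stack([(u-m["cx"])/m["fx"]*d,(v-m["cy"])/m["fy"]*d,d],-1)
    W=(P-t)@R   # world point per pixel
    W[d==0]=np.nan
    return p,d,W
def proj(n,X):
    m=bot.camera_model(n);K=np.array([[m["fx"],0,m["cx"]],[0,m["fy"],m["cy"]],[0,0,1]])
    return cv2.projectPoints(np.atleast_2d(X).astype(float),np.array(m["rvec"],float),np.array(m["tvec"],float),K,None)[0][:,0]
E
python3 - <<'E'
from h import *
ims=[]
for n in("top","side"):
    p,d,W=cam(n); ims.append(p); np.savez(f"{n}0.npz",p=p,W=W)
    m=bot.camera_model(n);R=cv2.Rodrigues(np.array(m["rvec"],float))[0];print(n,m["fx"],"campos",-R.T@np.array(m["tvec"]).ravel())
    for l in("press","lever_grip","nipple","stand","gun_handle","gun","collar","oil_bottle","spanner","parts_tray","hammer"):
        for r in bot.regions_of(n,l)[:1]:
            w=W[r["pixels"]];w=w[~np.isnan(w[:,0])]
            print(l,round(r["conf"],2),r["point"],len(w),np.nanmedian(w,0).round(3),np.percentile(w,2,0).round(3),np.percentile(w,98,0).round(3))
cv2.imwrite("pics/a.png",cv2.resize(np.hstack(ims)[:,:,::-1],(800,300),interpolation=cv2.INTER_AREA))
for n,i in zip("ts",ims): cv2.imwrite(f"pics/{n}0.png",i[:,:,::-1])
print(bot.get_obs())
E
```

```text
pics
top 463.36169785512965 campos [0.30361549 0.01702646 1.4847891 ]
press 0.78 [175.7, 288.9] 5567 [ 0.675 -0.001  0.021] [ 0.528 -0.114  0.011] [0.816 0.115 0.217]
lever_grip 0.65 [204.3, 315.3] 568 [ 0.57  -0.069  0.19 ] [ 0.518 -0.096  0.017] [ 0.699 -0.025  0.216]
nipple 0.66 [173.5, 260.8] 82 [0.669 0.089 0.18 ] [0.658 0.078 0.166] [0.688 0.101 0.193]
stand 0.58 [239.1, 195.2] 538 [0.491 0.301 0.007] [ 0.462  0.272 -0.001] [0.552 0.359 0.052]
gun_handle 0.77 [235.7, 187.3] 224 [0.502 0.311 0.101] [0.486 0.297 0.029] [0.529 0.334 0.146]
gun 0.72 [233.3, 188.0] 210 [0.503 0.31  0.104] [0.487 0.297 0.031] [0.528 0.329 0.147]
collar 0.45 [172.1, 260.2] 11 [0.677 0.087 0.181] [0.674 0.081 0.176] [0.68  0.095 0.184]
oil_bottle 0.95 [237.2, 401.1] 449 [ 0.491 -0.333  0.099] [ 0.468 -0.368  0.001] [ 0.523 -0.314  0.152]
spanner 0.72 [261.1, 298.5] 307 [ 0.423 -0.023  0.006] [ 0.36  -0.05  -0.001] [0.513 0.009 0.013]
parts_tray 0.77 [194.4, 425.8] 1265 [ 0.645 -0.444  0.005] [ 0.577 -0.491 -0.004] [ 0.709 -0.388  0.037]
hammer 0.68 [199.6, 144.9] 823 [0.627 0.471 0.023] [ 0.508  0.373 
[... 1092 characters left out ...]
79 0.023] [0.506 0.379 0.   ] [0.718 0.559 0.028]
{'time': 1.2, 'q': array([-7.21923654e+01,  4.97912062e+00,  1.00780288e+01,  9.50991951e+01,
        1.47916207e-03,  8.99996903e+01]), 'qd': array([-0.10939983, -0.01511162, -0.05984254,  0.00905674, -0.01785525,
        0.00616353]), 'joint_efforts': array([ 4.88316888e-03, -5.20101821e+01,  4.64858937e+01,  1.92327920e-03,
        2.60776833e-04,  9.18795919e-07]), 'ee_pos': array([ 0.1682086 , -0.52364465,  0.23128037]), 'tcp_rot': array([-8.99985208e+01,  2.86991869e-04, -7.21920557e+01]), 'wrist_force': array([-0.23312061, -0.02072504,  0.45033085]), 'torque': array([0.02845407, 0.02538049, 0.01570748]), 'opening': 0.08559409009442423}
```

View pics/t0.png

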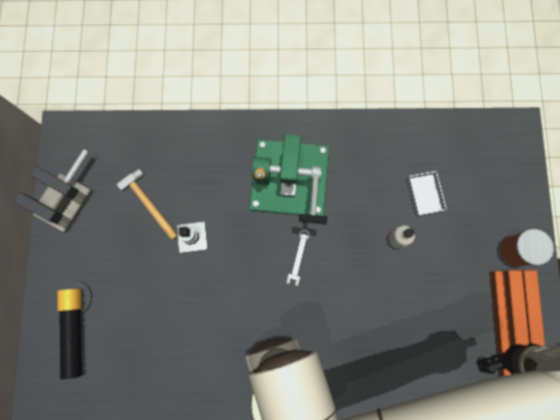

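View pics/s0.png

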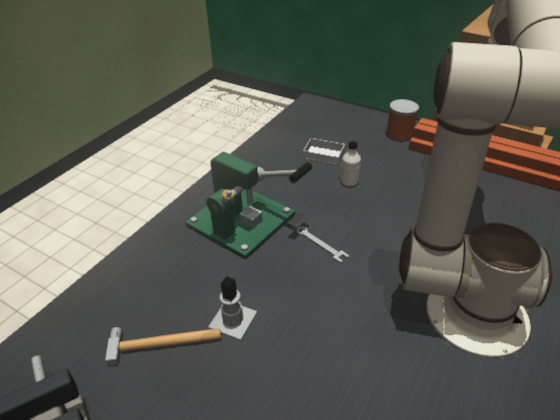

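The top view shows the press (column 290, row 165), the nipple at (260,173), the lever grip at (313,218) and the gun in its stand at (188,235). The bystanders are clear of the work path.

```bash
cat >m.py <<'E'
from h import *
f={n:np.load(n+"0.npz") for n in("top","side")}
for n in f:
    W=f[n]["W"];p=f[n]["p"].astype(int);x,y,z=W[...,0],W[...,1],W[...,2]
    g=(p[...,1]>p[...,0]*1.25)&(x>.5)&(x<.85)&(abs(y)<.18)
    def rect(m,nm):
        q=W[m][:,:2].astype(np.float32)
        c,s,a=cv2.minAreaRect(q*1000);print(n,nm,m.sum(),np.round(c,1),np.round(s,1),round(a,1),"z",np.median(z[m]).round(4), z[m].max().round(4))
    rect(g&(abs(z-.018)<.006),"foot"); rect(g&(z>.208)&(z<.225),"head")
    dark=p.max(-1)<60
    bar=dark&(z>.17)&(z<.23)&(x>.49)&(x<.58)&(y<0)&(y>-.16); rect(bar,"bar"); print(W[bar].mean(0).round(4),np.percentile(W[bar],[3,97],0).round(3))
    near=(abs(x-.5)<.06)&(abs(y-.315)<.06)
    rect(near&(z>.135)&(z<.15),"handle"); rect(near&(z>.002)&(z<.012),"plate"); rect(near&(z>.04)&(z<.055),"tube")
    nip=(abs(x-.667)<.03)&(abs(y-.09)<.025)&(z>.16)
    rect(nip,"nip"); i=np.argsort(-z[nip])[:12]; print(W[nip][i].round(3).tolist())
E
python3 m.py
python3 - <<'E'
import cv2,numpy as np
t=cv2.imread("pics/t0.png");s=cv2.imread("pics/s0.png")
a=cv2.resize(t[150:230,240:340],(500,400));b=cv2.resize(s[180:220,205:245],(300,300),interpolation=cv2.INTER_NEAREST)
c=np.zeros((400,800,3),np.uint8);c[:,:500]=a;c[:300,500:]=b
cv2.imwrite("pics/c.png",c)
E
```

```text
top foot 2936 [700.6   1.9] [240.  240.6] 84.0 z 0.0177 0.024
top head 744 [648.1 -13.3] [251.5  85. ] 14.6 z 0.2146 0.2232
top bar 201 [529.2 -59.3] [76.1 21.2] 85.8 z 0.2111 0.2182
[ 0.5286 -0.0593  0.2111] [[ 0.518 -0.095  0.205]
 [ 0.54  -0.024  0.216]]
top handle 81 [506.5 317. ] [25.2 24.6] 2.4 z 0.1435 0.1484
top plate 586 [501.3 314.9] [118.  118.6] 0.6 z 0.0052 0.0117
top tube 43 [497.3 308.4] [23.5 48.3] 44.4 z 0.0473 0.0548
top nip 120 [677.1  89.4] [44.7 39.7] 89.9 z 0.1759 0.1951
[[0.66, 0.092, 0.195], [0.664, 0.092, 0.194], [0.661, 0.095, 0.193], [0.664, 0.089, 0.192], [0.662, 0.089, 0.19], [0.662, 0.098, 0.19], [0.665, 0.095, 0.19], [0.659, 0.095, 0.188], [0.668, 0.089, 0.188], [0.669, 0.086, 0.187], [0.66, 0.092, 0.187], [0.669, 0.092, 0.186]]
side foot 2403 [699.4   3.8] [241.1 242.7] 84.2 z 0.0186 0.024
side head 477 [704.4   4.1] [ 49.8 127.9] 84.7 z 0.2153 0.2202
side bar 212 [527.7 -59.2] [78.5 23.2] 81.7 z 0.2108 0.2173
[ 0.526  -0.0533  0.2088] [[ 0.516 -0.095  0.197]
 [ 0.541 -0.021  0.216]]
side handle 133 [505.9 318.5] [27.4 26.8] 4.1 z 0.1434 0.1482
side plate 798 [499.7 315. ] [119.4 119. ] 89.9 z 0.0059 0.012
side tube 171 [503.  321.4] [50.2 43. ] 38.1 z 0.0482 0.055
side nip 121 [678.   93.9] [44.2 31.4] 13.1 z 0.1747 0.1933
[[0.663, 0.094, 0.193], [0.662, 0.091, 0.191], [0.658, 0.092, 0.19], [0.663, 0.094, 0.19], [0.668, 0.091, 0.189], [0.659, 0.086, 0.189], [0.664, 0.098, 0.189], [0.662, 0.087, 0.189], [0.662, 0.096, 0.188], [0.663, 0.09, 0.187], [0.667, 0.093, 0.187], [0.677, 0.093, 0.187]]
```

View pics/c.png

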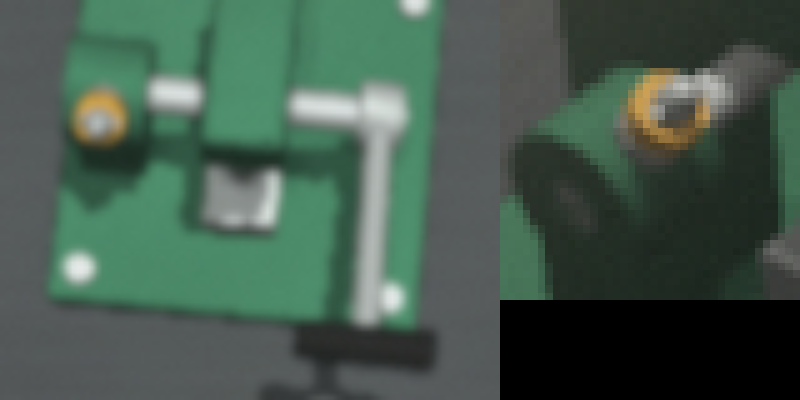

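```bash
python3 - <<'E'
from h import *
yaw=np.radians(-5.9);X=np.array([np.cos(yaw),np.sin(yaw),0]);Y=np.array([-X[1],X[0],0]);Z=np.array([0,0,1.])
O=np.array([.700,.003,0])-.03*X
zz=-np.sin(np.radians(35))*X+np.cos(np.radians(35))*Z
no=O+.0018*X+.086*Y+.156*Z
print("origin",O,"nip z",zz,"tip",no+.04*zz,"rv lean")
print("hinge",O+.02*X+.13*Z,"grip expect x,z",O+(.02-.154)*X+.202*Z)
for n,(r0,c0) in dict(top=(150,240),side=(170,200)).items():
    p=np.load(n+"0.npz")["p"][r0:r0+50,c0:c0+50].copy();k=8
    im=cv2.resize(p,None,fx=k,fy=k,interpolation=cv2.INTER_CUBIC)[:,:,::-1].copy()
    q=proj(n,[no,no+.014*zz,no+.024*zz,no+.04*zz]);print(n,q.round(1).tolist())
    for i,(u,v) in enumerate(q): cv2.circle(im,(int((u-c0+.5)*k),int((v-r0+.5)*k)),3,[(0,0,255),(255,0,255),(255,255,0),(0,255,255)][i],1)
    a=im if n=="top" else np.hstack([a,im])
cv2.imwrite("pics/d.png",a)
for n in("top","side"):
    d=np.load(n+"0.npz");W,p=d["W"],d["p"]
    m=(np.linalg.norm(W-(no+.03*zz),axis=-1)<.025);L=(W[m]-no);az=L@zz;b1=X*np.cos(np.radians(35))+Z*np.sin(np.radians(35))
    i=np.argsort(-az);print(n,np.c_[az,L@b1,L@Y][i][:30].round(4).tolist())
E
```

```text
origin [0.67015892 0.00608378 0.        ] nip z [-0.5705381   0.05895938  0.81915204] tip [0.65796801 0.09380157 0.18876608] rv lean
hinge [0.69005297 0.00402793 0.13      ] grip expect x,z [0.53686874 0.01985798 0.202     ]
top [[259.9, 171.9], [259.4, 173.4], [259.0, 174.6], [258.4, 176.4]]
side [[224.3, 198.2], [226.2, 196.0], [227.5, 194.4], [229.7, 191.8]]
top [[0.0437, 0.0058, -0.0018], [0.0417, 0.0048, 0.0013], [0.0406, 0.0077, -0.0013], [0.0391, 0.0036, 0.0044], [0.0388, 0.0007, 0.0014], [0.0386, 0.0043, -0.0042], [0.0384, 0.0072, -0.004], [0.0373, -0.0026, -0.0015], [0.0371, 0.0004, -0.0014], [0.0369, 0.0061, 0.0019], [0.035, -0.0032, -0.0043], [0.035, -0.0038, 0.0016], [0.0349, 0.0002, -0.007], [0.0346, -0.0003, -0.004], [0.0342, 0.0029, -0.0067], [0.0332, 0.0084, -0.0034], [0.0321, 0.0053, -0.0064], [0.0319, 0.0082, -0.0062], [0.0317, 0.004, 0.0053], [0.0317, 0.0076, -0.0003], [0.0315, 0.0072, 0.0026], [0.0309, 0.0024, -0.0123], [0.0299, 0.0017, -0.0093], [0.029, 0.0027, 0.0085], [0.0285, 0.0086, 0.0089], [0.0283, -0.0053, -0.0066], [0.0278, 0.0095, -0.0027], [0.0277, 0.00
[... 166 characters left out ...]
-0.0078], [0.0385, -0.0013, 0.0031], [0.0378, 0.0025, 0.003], [0.0377, -0.0001, -0.0064], [0.0377, 0.0047, 0.0008], [0.0375, 0.0036, -0.0063], [0.0372, -0.0022, -0.0047], [0.0371, 0.0042, 0.0049], [0.0369, -0.0043, -0.0027], [0.0365, 0.0011, -0.0003], [0.036, 0.0033, -0.0028], [0.0358, -0.0004, -0.0032], [0.0347, -0.0013, 0.0051], [0.0346, -0.0045, 0.0003], [0.0342, 0.0089, -0.0013], [0.0341, 0.0009, 0.0026], [0.0339, -0.0023, -0.0023], [0.0334, 0.0069, 0.0003], [0.0334, -0.0027, 0.0018], [0.0315, -0.0057, -0.0043], [0.031, 0.0029, 0.0029], [0.0306, 0.0024, 0.0071], [0.0302, 0.0009, 0.0044], [0.03, -0.0044, 0.0016], [0.029, 0.0005, 0.0081], [0.0283, -0.008, 0.0003], [0.0279, 0.0071, 0.0011]]
```

View pics/d.png

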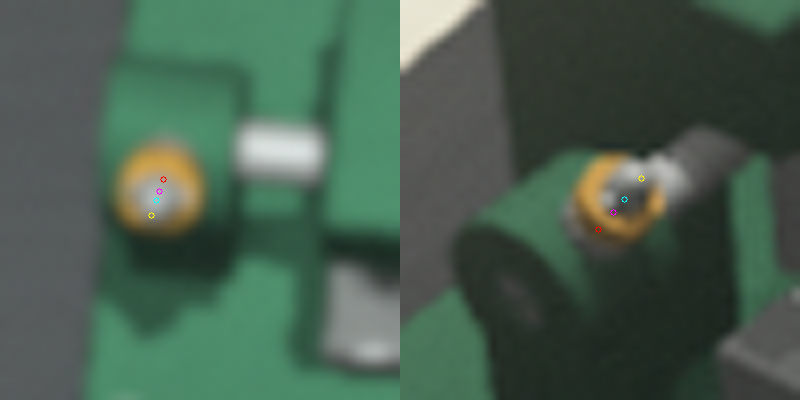

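```bash
python3 -m jog '[[1,0,0,0.4,0,0,0],[1,0,0,0.4,0,0,0]]' 40
```

```text
time: 1.4
ee_pos: [0.1683, -0.524, 0.2429]
tcp_rot: [-90.0, -0.1, -72.2]
wrist_force: [-0.3, -0.3, 1.2]
opening: 0.0593
```

The tip appears near (0.660, 0.093, 0.189). The yellow predicted marks sit about 1 px off the seen nipple, so I shift the estimate by 2 mm. Next is the lever.

```bash
python3 -m jog '[[1,1.22,1.58,0.5,0,0,1.6],[1,2.44,3.16,1,0,0,3.2],[1,3.66,4.74,1.5,0,0,4.8],[1,4.88,6.32,1.5,0,0,6.4],[1,6.1,7.9,1.5,0,0,8]]'; python3 -m jog '[[1,1.22,1.58,0,0,0,1.2],[1,2.44,3.16,0,0,0,2.4],[1,3.66,4.74,0,0,0,3.6],[1,4.88,6.32,0,0,0,4.8],[1,6.1,7.9,0,0,0,5.2]]'; python3 -m jog '[[1,1.2,1.4,0,0,0,0],[1,2.2,2.8,0,0,0,0],[1,2.2,2.8,0,0,0,0]]'
```

```text
time: 1.9
ee_pos: [0.3192, -0.3279, 0.2798]
tcp_rot: [-90.0, -0.1, -31.9]
wrist_force: [0.7, 0.3, -0.1]
opening: 0.0002
time: 2.4
ee_pos: [0.4717, -0.1299, 0.2794]
tcp_rot: [-90.0, -0.1, -6.0]
wrist_force: [0.8, -1.1, 0.6]
opening: 0.0001
time: 2.7
ee_pos: [0.5279, -0.0581, 0.2779]
tcp_rot: [-90.0, 0.0, -5.9]
wrist_force: [-0.7, -0.9, 0.1]
opening: 0.0
```

```bash
python3 -m jog '[[1,0,0,-1.2,0,0,0],[1,0,0,-2.3,0,0,0],[1,0,0,-2.6,0,0,0],[1,-0.2,0,-3.2,0,0,0],[1,-0.4,0,-3.9,0,0,0]]'; python3 -m jog '[[1,-0.1,0,-0.6,0,0,0],[1,-0.2,0,-1.2,0,0,0],[1,-0.2,0,-1.8,0,0,0],[1,-0.1,0,-2.3,0,0,0],[1,0,0,-2.8,0,0,0]]'
```

```text
time: 3.2
ee_pos: [0.5152, -0.0619, 0.1833]
tcp_rot: [-90.0, -0.1, -6.2]
wrist_force: [-6.4, 3.7, 8.6]
opening: -0.0002
time: 3.7
ee_pos: [0.5153, -0.0624, 0.113]
tcp_rot: [-90.0, -0.0, -6.2]
wrist_force: [-6.0, 0.0, 9.0]
opening: -0.0001
```

```bash
python3 -m jog '[[1,0.05,0,-0.3,0,0,0],[1,0.1,0,-0.6,0,0,0],[1,0.1,0,-0.6,0,0,0]]'; python3 -m jog '[[1,0,0,-0.15,0,0,0],[1,0,0,-0.15,0,0,0]]'
```

```text
time: 4.0
ee_pos: [0.518, -0.0626, 0.0979]
tcp_rot: [-90.0, -0.0, -6.2]
wrist_force: [-6.0, -1.4, 8.4]
opening: -0.0001
time: 4.2
ee_pos: [0.5185, -0.0626, 0.0969]
tcp_rot: [-90.0, -0.2, -6.2]
wrist_force: [-10.6, -0.1, 21.5]
opening: 0.0001
```

```bash
python3 -m jog '[[1,0,0,-0.1,0,0,0],[1,0,0,-0.1,0,0,0]]'; python3 -m jog '[[1,-0.1,0,0.8,0,0,0],[1,-0.2,0,1.6,0,0,0],[1,-0.2,0,2.4,0,0,0],[1,0,0,3.2,0,0,0],[1,0.2,0,4.0,0,0,0]]';python3 -m jog '[[1,0,0,0.8,0,0,0],[1,0,0,1.8,0,0,0],[1,0,0,3,0,0,0],[1,0,0,4.4,0,0,0],[1,0,0,4.4,0,0,0]]'; python3 - <<'E'
from h import *
p,d,W=cam("side");np.savez("side1.npz",p=p,W=W);x,y,z=W[...,0],W[...,1],W[...,2]
b=(p.max(-1)<60)&(z>.05)&(z<.23)&(x>.49)&(x<.56)&(y<0)&(y>-.12);print(b.sum(),W[b].mean(0),z[b].max())
E
```

```text
time: 4.4
ee_pos: [0.5187, -0.0626, 0.0963]
tcp_rot: [-90.0, -0.3, -6.2]
wrist_force: [-16.9, -0.2, 36.5]
opening: 0.0006
time: 4.9
ee_pos: [0.5239, -0.0628, 0.1933]
tcp_rot: [-90.1, -0.2, -6.2]
wrist_force: [3.0, -0.3, 2.4]
opening: -0.0002
time: 5.4
ee_pos: [0.5239, -0.0624, 0.306]
tcp_rot: [-90.0, -0.4, -6.2]
wrist_force: [-0.5, -0.5, 0.5]
opening: 0.0002
214 [ 0.52646034 -0.05305448  0.20858722] 0.21894306634675745
```

Lever is back at rest (the bar matches its start position). Now I'll refine the gun's centre and move over it.

```bash
python3 -m jog '[[0,-0.2,2,-1,0,0,0.4],[0,-0.3,4,-1,0,0,0.8],[0,-0.4,6,-1,0,0,1.2],[0,-0.5,8,-1,0,0,1.6],[0,-0.6,9.5,-1,0,0,1.8]]' 60; python3 - <<'E'
from h import *
for n in("top","side"):
    d=np.load(n+"0.npz");W=d["W"];p=d["p"].astype(int);x,y,z=W[...,0],W[...,1],W[...,2]
    near=(abs(x-.504)<.075)&(abs(y-.317)<.075)
    pl=near&(z<.02)&(p.min(-1)>110)
    c,s,a=cv2.minAreaRect((W[pl][:,:2]*1000).astype(np.float32));print(n,"plate",c,s,a)
    h=near&(z>.138)&(z<.149)
    c,s,a=cv2.minAreaRect((W[h][:,:2]*1000).astype(np.float32));print(n,"handle",c,s,a,W[h].mean(0))
    t=near&(z>.043)&(z<.054); print("tube",(W[t][:,:2].min(0)+W[t][:,:2].max(0))/2)
E
```

```text
time: 5.95
ee_pos: [0.5075, 0.1775, 0.2746]
tcp_rot: [-90.0, 0.0, 2.9]
wrist_force: [0.6, -0.6, -0.1]
opening: 0.0724
top plate (508.48797607421875, 326.18017578125) (98.97199249267578, 109.95523071289062) 7.37238073348999
top handle (506.1968078613281, 316.9390869140625) (24.501117706298828, 24.63045310974121) 2.4138152599334717 [0.50561926 0.31653351 0.14327865]
tube [0.50248375 0.31327431]
side plate (513.31689453125, 319.521240234375) (106.64629364013672, 95.7599868774414) 9.145272254943848
side handle (506.1935729980469, 318.31591796875) (27.51151466369629, 26.404666900634766) 6.458115577697754 [0.50496201 0.31911565 0.14345278]
tube [0.50677892 0.31784187]
```

```bash
python3 -m jog '[[0,-0.05,2,0,0,0,0],[0,-0.08,4,0,0,0,0],[0,-0.08,5.6,0,0,0,0],[0,-0.08,5.6,-1,0,0,0],[0,-0.08,5.6,-2,0,0,0]]'; python3 -m jog '[[0,0,0,-1,0,0,0],[0,0,0,-2,0,0,0],[0,0,0,-3,0,0,0],[0,0,0,-4,0,0,0],[0,0,0,-4,0,0,0]]'
```

```text
time: 6.45
ee_pos: [0.5061, 0.3169, 0.2239]
tcp_rot: [-90.0, -0.0, 2.9]
wrist_force: [-0.3, 0.1, -0.2]
opening: 0.0854
time: 6.95
ee_pos: [0.5046, 0.3142, 0.1211]
tcp_rot: [-90.2, 0.3, 2.8]
wrist_force: [-1.1, -0.8, 0.2]
opening: 0.0852
```

```bash
python3 -m jog '[[0,0,0,-0.5,0,0,0],[0,0,0,-0.9,0,0,0],[0,0,0,-0.9,0,0,0]]'; python3 - <<'E'
from h import *
ims=[]
for n,(r,c) in dict(top=(185,130),side=(230,170)).items():
    p,d,W=cam(n); ims.append(cv2.resize(p[r:r+110,c:c+110],(400,400),interpolation=cv2.INTER_CUBIC))
cv2.imwrite("pics/e.png",np.hstack(ims)[:,:,::-1]);o=bot.get_obs();print(o["ee_pos"],o["tcp_rot"],o["wrist_force"],o["q"])
E
```

```text
time: 7.25
ee_pos: [0.506, 0.3154, 0.1015]
tcp_rot: [-90.0, 0.1, 2.8]
wrist_force: [-0.3, -0.1, -1.0]
opening: 0.0851
[0.50635293 0.31570662 0.10294424] [-8.99907437e+01 -1.74266698e-02  2.80642622e+00] [-0.16815103 -0.35994863  0.71958573] [ 3.19433689e+01  1.07127936e+01  2.26208844e+00  8.15295665e+01
 -4.00049836e-04  1.19136941e+02]
```

View pics/e.png

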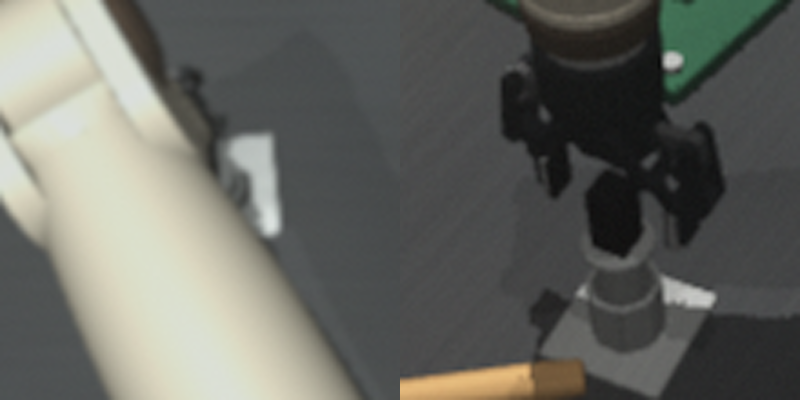

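The handle stands between the open fingers, at about (615,210) in the right half. I close with small corrections.

```bash
python3 -m jog '[[0,0,0.08,-0.14,0,0,0],[0.6,0,0.08,-0.14,0,0,0],[1,0,0.08,-0.14,0,0,0],[1,0,0.08,-0.14,0,0,0],[1,0,0.08,-0.14,0,0,0]]' 100;python3 -m jog '[[1,0,0,0,0,0,0],[1,0,0,0,0,0,0],[1,0,0,0,0,0,0]]'
```

```text
time: 7.85
ee_pos: [0.5063, 0.3177, 0.0992]
tcp_rot: [-90.0, -0.0, 2.8]
wrist_force: [1.9, 0.4, 3.0]
opening: 0.028
time: 8.15
ee_pos: [0.5065, 0.3178, 0.0994]
tcp_rot: [-90.0, -0.0, 2.8]
wrist_force: [1.2, 1.0, 2.3]
opening: 0.0247
```

```bash
python3 -m jog '[[1,0,0,0.6,0,0,0],[1,0,0,1.5,0,0,0],[1,0,0,2.5,0,0,0],[1,0,0,4,0,0,0],[1,0,0,5.5,0,0,0]]';python3 -m jog '[[1,0,0,2,0,0,0],[1,0,0,4,0,0,0],[1,0,0,6,0,0,0],[1,0,0,6,0,0,0]]'
```

```text
time: 8.65
ee_pos: [0.5055, 0.3173, 0.2379]
tcp_rot: [-90.0, 0.1, 2.8]
wrist_force: [1.2, 0.9, -3.2]
opening: 0.0249
time: 9.05
ee_pos: [0.5061, 0.3176, 0.3932]
tcp_rot: [-89.7, -0.4, 2.8]
wrist_force: [-1.0, 0.3, -4.3]
opening: 0.025
```

```bash
python3 -m jog '[[1,0.5,-1.6,0,-0.14,-1.4,0],[1,1,-3.2,0,-0.29,-2.8,0],[1,1.5,-4.8,-0.8,-0.43,-4.2,0],[1,2.1,-6.4,-1.6,-0.58,-5.6,0],[1,2.65,-8.0,-2.4,-0.72,-6.96,0]]';python3 -m jog '[[1,0,-0.64,-0.5,0,0,0],[1,0,-0.64,-0.5,0,0,0],[1,0,-0.64,-0.5,0,0,0]]'; python3 - <<'E'
from h import *
o=bot.get_obs();R=Ro.from_euler("xyz",o["tcp_rot"],degrees=True).as_matrix();print(o["q"].round(1),o["ee_pos"],"tool y",R[:,1])
ims=[]
for n,(r,c) in dict(top=(130,210),side=(140,190)).items():
    p,d,W=cam(n); np.savez(n+"2.npz",p=p,W=W);k=5
    im=cv2.resize(p[r:r+80,c:c+80],None,fx=k,fy=k,interpolation=cv2.INTER_CUBIC)[:,:,::-1].copy()
    for s,col in((.0933,(0,0,255)),(.0,(0,255,0)),(.1533,(0,255,255))):
        u,v=proj(n,o["ee_pos"]+s*R[:,1])[0];cv2.circle(im,(int((u-c+.5)*k),int((v-r+.5)*k)),3,col,1)
    ims.append(im)
cv2.imwrite("pics/f.png",np.hstack(ims))
E
```

```text
time: 9.55
ee_pos: [0.5627, 0.147, 0.3407]
tcp_rot: [-95.3, -31.6, 4.4]
wrist_force: [1.4, -0.8, -2.4]
opening: 0.025
time: 9.85
ee_pos: [0.5628, 0.1322, 0.3296]
tcp_rot: [-95.2, -31.3, 4.3]
wrist_force: [-0.5, 0.1, -3.1]
opening: 0.0251
[ 19.6 -18.4  -6.8  72.3 -12.9 103.3] [0.56275723 0.13222009 0.3296138 ] tool y [ 0.52327392 -0.05153359 -0.8506049 ]
```

View pics/f.png

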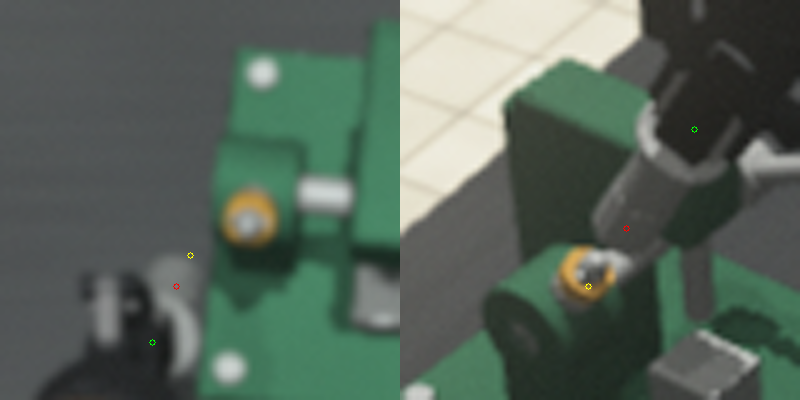

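```bash
cat > g.py <<'E'
import sys
from h import *
nz=np.array([-.5705,.0590,.8192]);tip=np.array([.6598,.0926,.1888]);L=.0933
b1=np.array([.8148,-.0842,.5736]);Y=np.cross(nz,b1)
def plan(dist,off=(0,0),T=tip):
    o=bot.get_obs();R=Ro.from_euler("xyz",o["tcp_rot"],degrees=True).as_matrix();y=R[:,1]
    ax=np.cross(y,-nz);s=np.linalg.norm(ax);rv=ax/s*np.degrees(np.arcsin(s))
    tgt=T+(dist+L)*nz+off[0]*b1+off[1]*Y
    print("shift",((tgt-o["ee_pos"])/.025).round(3),"turn",(rv/5).round(3),"F",o["wrist_force"].round(1),"along",(o["wrist_force"]@nz).round(1))
    m=o["ee_pos"]+L*y-T;print("mouth rel tip: z %.4f b1 %.4f Y %.4f"%(m@nz,m@b1,m@Y),"opening",o["opening"],"t",o["time"])
if __name__=="__main__": plan(float(sys.argv[1]))
E
python3 g.py 0.03
```

```text
shift [ 1.035 -1.332 -1.633] turn [-0.099 -0.634 -0.023] F [ 0.5 -0.4 -3.2] along -2.9
mouth rel tip: z 0.0803 b1 -0.0057 Y 0.0308 opening 0.024848602300096518 t 9.95
```

```bash
python3 -m jog '[[1,0.1,-1.33,-0.1,-0.1,-0.63,-0.02],[1,0.5,-1.33,-0.8,-0.1,-0.63,-0.02],[1,1.03,-1.33,-1.63,-0.1,-0.63,-0.02],[1,1.03,-1.33,-1.63,-0.1,-0.63,-0.02],[1,1.03,-1.33,-1.63,-0.1,-0.63,-0.02]]'; python3 g.py .03; cat > look.py <<'E'
import sys
from g import *
tag=sys.argv[1]
o=bot.get_obs();R=Ro.from_euler("xyz",o["tcp_rot"],degrees=True).as_matrix();y=R[:,1];mo=o["ee_pos"]+L*y
ims=[]
for n,(r,c) in dict(top=(140,225),side=(155,205)).items():
    p,d,W=cam(n);np.savez(n+tag+".npz",p=p,W=W)
    q=W-mo;s=-(q@y);rad=q-(q@y)[...,None]*y;rr=np.linalg.norm(rad,axis=-1)
    from scipy.optimize import least_squares
    m=(s>.006)&(s<.055)&(rr<.024)
    e1=b1;e2=Y;A=q[m];a,b,t=A@e1,A@e2,s[m]
    f=lambda v:np.hypot(a-v[0]-v[2]*t,b-v[1]-v[3]*t)-.016
    for fix in(0,1):
        g=(lambda v:f(np.r_[v,0,0])) if fix else f
        z=least_squares(g,[0,0] if fix else [0]*4,loss="soft_l1",f_scale=.001)
        print(n,m.sum(),"barrel fit off b1,Y(,slopes)",z.x.round(4),"rms",np.sqrt(np.mean(z.fun**2)).round(4))
    # nipple/collar fit in this picture: points beyond mouth
    k=8;im=cv2.resize(p[r:r+50,c:c+50],None,fx=k,fy=k,interpolation=cv2.INTER_CUBIC)[:,:,::-1].copy()
    for P,col in((mo,(0,0,255)),(tip,(0,255,255)),(tip-.02*nz,(255,0,255))):
        u,v=proj(n,P)[0];cv2.circle(im,(int((u-c+.5)*k),int((v-r+.5)*k)),3,col,1)
    ims.append(im)
cv2.imwrite(f"pics/{tag}.png",np.hstack(ims))
E
python3 look.py g1
```

```text
time: 10.45
ee_pos: [0.5892, 0.0998, 0.2891]
tcp_rot: [-96.1, -34.4, 4.8]
wrist_force: [0.6, -0.3, -3.2]
opening: 0.0246
shift [0.012 0.002 0.028] turn [ 0.003 -0.021  0.004] F [ 0.6 -0.3 -3.2] along -3.0
mouth rel tip: z 0.0296 b1 -0.0008 Y -0.0001 opening 0.024557799911268455 t 10.45
top 72 barrel fit off b1,Y(,slopes) [ 0.0007  0.0004 -0.0161 -0.001 ] rms 0.0007
top 72 barrel fit off b1,Y(,slopes) [0.0002 0.0004] rms 0.0007
side 146 barrel fit off b1,Y(,slopes) [ 0.0016 -0.0005 -0.0099 -0.0118] rms 0.001
side 146 barrel fit off b1,Y(,slopes) [ 0.0013 -0.0009] rms 0.001
```

View pics/g1.png

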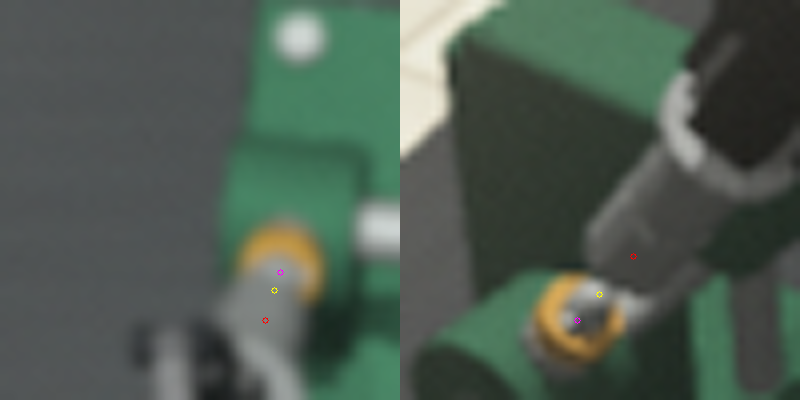

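The mouth is about 30 mm off the tip and close to in line, and the barrel fit agrees within about 1 mm. I'll fit the nipple the same way from the unobstructed pictures.

```bash
python3 - <<'E'
from g import *
from scipy.optimize import least_squares
for n in("top","side"):
    d=np.load(n+"0.npz");W,p=d["W"],d["p"].astype(int);q=W-tip;s=q@nz+.04;a,b=q@b1,q@Y
    for nm,(lo,hi,r,mx) in dict(stem=(.027,.036,.008,.012),all=(.0275,.046,0,.012)).items():
        m=(s>lo)&(s<hi)&(np.hypot(a,b)<mx)
        if nm=="stem":
            z=least_squares(lambda v:np.hypot(a[m]-v[0],b[m]-v[1])-r,[0,0],loss="soft_l1",f_scale=.001);print(n,nm,m.sum(),z.x.round(4))
        else: print(n,nm,m.sum(),a[m].mean().round(4),b[m].mean().round(4),"s max",np.sort(s[m])[-6:].round(4))
    orange=(p[...,0]>p[...,2]*1.5)&(p[...,0]>p[...,1]*1.1)&(np.hypot(a,b)<.03)&(abs(s-.02)<.02)
    v,u=np.nonzero(orange);c,rad=cv2.minEnclosingCircle(np.c_[u,v].astype(np.float32));print(n,"orange",len(u),"circle",c,rad,"s range",np.percentile(s[orange],[5,50,95]).round(4),"rmax",np.percentile(np.hypot(a,b)[orange],[10,50,90]).round(4), "mid a,b",((a[orange].min()+a[orange].max())/2).round(4),((b[orange].min()+b[orange].max())/2).round(4))
    for z in(.014,.02,.024): print(z,proj(n,tip-(.04-z)*nz)[0].round(2))
E
```

```text
top stem 15 [-0.0008 -0.0003]
top all 28 0.0018 -0.0016 s max [0.0397 0.0399 0.0402 0.0417 0.0428 0.0447]
top orange 46 circle (260.1153869628906, 173.11538696289062) 5.235671520233154 s range [0.0052 0.0232 0.029 ] rmax [0.0098 0.0129 0.0149] mid a,b 0.0016 0.0009
0.014 [259.8  172.84]
0.02 [259.58 173.51]
0.024 [259.44 173.96]
side stem 22 [ 0.0006 -0.0021]
side all 34 0.0001 0.0016 s max [0.0389 0.0395 0.0399 0.0408 0.0422 0.0423]
side orange 57 circle (226.6864471435547, 194.48304748535156) 5.525955677032471 s range [0.0103 0.0235 0.0288] rmax [0.0093 0.0117 0.0141] mid a,b -0.0002 0.0015
0.014 [225.89 195.56]
0.02 [226.69 194.6 ]
0.024 [227.22 193.95]
```

```bash
python3 -m jog '[[1,0.25,-0.02,-0.3,0,0,0],[1,0.45,-0.05,-0.61,0,0,0],[1,0.66,-0.07,-0.91,0,0,0],[1,0.66,-0.07,-0.91,0,0,0]]'; python3 g.py -.01; python3 -m jog '[[1,0.07,-0.01,-0.1,0,0,0],[1,0.14,-0.01,-0.2,0,0,0],[1,0.21,-0.02,-0.3,0,0,0],[1,0.21,-0.02,-0.3,0,0,0]]';python3 g.py -.01
```

```text
time: 10.95
ee_pos: [0.6054, 0.0971, 0.2638]
tcp_rot: [-96.1, -34.3, 4.7]
wrist_force: [0.6, -0.1, -4.3]
opening: 0.0249
shift [ 0.276  0.017 -0.269] turn [ 0.012 -0.042  0.011] F [ 0.6 -0.1 -4.3] along -3.8
mouth rel tip: z -0.0006 b1 -0.0021 Y -0.0013 opening 0.02492147381933737 t 10.95
time: 11.35
ee_pos: [0.6107, 0.0968, 0.2581]
tcp_rot: [-96.1, -34.4, 4.7]
wrist_force: [-0.2, -0.0, -3.2]
opening: 0.0248
shift [ 0.064  0.029 -0.044] turn [ 0.008 -0.016  0.006] F [-0.2 -0.  -3.2] along -2.5
mouth rel tip: z -0.0082 b1 -0.0007 Y -0.0010 opening 0.02479640725985158 t 11.35
```

```bash
python3 -m jog '[[1,0.05,0.01,-0.05,0,0,0],[1,0.1,0.01,-0.12,0,0,0],[1,0.155,0.01,-0.185,0,0,0],[1,0.155,0.01,-0.185,0,0,0]]' 120; python3 g.py -.026
```

```text
time: 11.75
ee_pos: [0.6146, 0.0967, 0.2537]
tcp_rot: [-96.2, -34.5, 4.7]
wrist_force: [-0.5, -2.1, -3.0]
opening: 0.0245
shift [ 0.272 -0.007 -0.392] turn [ 0.015 -0.012  0.011] F [-0.5 -2.1 -3. ] along -2.3
mouth rel tip: z -0.0141 b1 -0.0000 Y -0.0007 opening 0.024522967123105168 t 11.75
```

```bash
python3 -m jog '[[1,0.04,-0.01,-0.06,0,0,0],[1,0.08,-0.02,-0.12,0,0,0],[1,0.115,-0.025,-0.165,0,0,0],[1,0.115,-0.025,-0.165,0,0,0]]'; python3 g.py -.026
```

```text
time: 12.15
ee_pos: [0.6174, 0.0964, 0.2505]
tcp_rot: [-96.1, -34.5, 4.7]
wrist_force: [-3.9, -1.2, 1.4]
opening: 0.0249
shift [ 0.161  0.005 -0.262] turn [ 0.006 -0.002  0.004] F [-3.9 -1.2  1.4] along 3.4
mouth rel tip: z -0.0183 b1 0.0005 Y -0.0006 opening 0.024903349477676244 t 12.15
```

```bash
python3 -m jog '[[1,0.045,-0.005,-0.065,0,0,0],[1,0.09,-0.01,-0.13,0,0,0],[1,0.09,-0.01,-0.13,0,0,0]]'; python3 g.py -.026;  python3 -m jog '[[1,0.045,-0.005,-0.065,0,0,0],[1,0.09,-0.01,-0.13,0,0,0],[1,0.09,-0.01,-0.13,0,0,0]]'; python3 g.py -.026
```

```text
time: 12.45
ee_pos: [0.6197, 0.0962, 0.2471]
tcp_rot: [-96.1, -34.5, 4.7]
wrist_force: [-3.8, -1.1, 1.0]
opening: 0.0252
shift [ 0.067  0.014 -0.125] turn [ 0.006 -0.003  0.004] F [-3.8 -1.1  1. ] along 2.9
mouth rel tip: z -0.0225 b1 0.0004 Y -0.0006 opening 0.02515708964666982 t 12.45
time: 12.75
ee_pos: [0.6218, 0.0961, 0.2444]
tcp_rot: [-96.1, -34.5, 4.7]
wrist_force: [-9.3, -0.6, 4.2]
opening: 0.0249
shift [-0.017  0.02  -0.019] turn [0.003 0.001 0.002] F [-9.3 -0.6  4.2] along 8.7
mouth rel tip: z -0.0259 b1 0.0007 Y -0.0005 opening 0.02488096067629416 t 12.75
```

```bash
python3 -m jog '[[1,0.01,-0.005,-0.04,0,0,0],[1,0.03,-0.005,-0.075,0,0,0],[1,0.03,-0.005,-0.075,0,0,0]]'; python3 g.py -.026; python3 -m jog '[[1,0.02,0,-0.03,0,0,0],[1,0.02,0,-0.03,0,0,0]]'; python3 g.py -.026
```

```text
time: 13.05
ee_pos: [0.6222, 0.0961, 0.2443]
tcp_rot: [-96.1, -34.6, 4.7]
wrist_force: [-21.1, 0.1, 14.1]
opening: 0.0247
shift [-0.032  0.018 -0.014] turn [-0.002  0.016 -0.003] F [-21.1   0.1  14.1] along 23.6
mouth rel tip: z -0.0262 b1 0.0010 Y -0.0003 opening 0.024739425210428895 t 13.05
time: 13.25
ee_pos: [0.6224, 0.0962, 0.2443]
tcp_rot: [-96.1, -34.6, 4.7]
wrist_force: [-27.8, -0.3, 20.7]
opening: 0.025
shift [-0.039  0.016 -0.016] turn [-0.004  0.02  -0.004] F [-27.8  -0.3  20.7] along 32.8
mouth rel tip: z -0.0263 b1 0.0012 Y -0.0002 opening 0.02498239225119486 t 13.25
```

The force rises steeply at nipple z of about 13.8 mm, so the solid stop is reached. I'll ease the side load a little and check with the cameras.

```bash
python3 -m jog '[[1,-0.025,0.002,0.002,0,0,0],[1,-0.025,0.002,0.002,0,0,0],[1,-0.025,0.002,0.002,0,0,0],[1,-0.025,0.002,0.002,0,0,0]]'; python3 g.py -.026; python3 look.py g2; python3 - <<'E'
from h import *
W=np.load("sideg2.npz")["W"];p=np.load("sideg2.npz")["p"];x,y,z=W[...,0],W[...,1],W[...,2]
b=(p.max(-1)<60)&(z>.05)&(z<.23)&(x>.49)&(x<.56)&(y<0)&(y>-.12);print("bar",b.sum(),W[b].mean(0) if b.any() else "")
E
```

```text
time: 13.65
ee_pos: [0.6221, 0.0962, 0.2442]
tcp_rot: [-96.1, -34.7, 4.7]
wrist_force: [-22.6, -0.3, 17.3]
opening: 0.0248
shift [-0.028  0.016 -0.009] turn [-0.002  0.025 -0.003] F [-22.6  -0.3  17.3] along 27.0
mouth rel tip: z -0.0262 b1 0.0009 Y -0.0003 opening 0.024792772616021454 t 13.65
top 63 barrel fit off b1,Y(,slopes) [ 0.0001 -0.0002 -0.011   0.0077] rms 0.0009
top 63 barrel fit off b1,Y(,slopes) [-0.0002 -0.    ] rms 0.0009
side 123 barrel fit off b1,Y(,slopes) [ 0.     -0.0014  0.005   0.0056] rms 0.0011
side 123 barrel fit off b1,Y(,slopes) [ 0.0002 -0.0012] rms 0.0012
bar 210 [ 0.52610902 -0.05338588  0.20863646]
```

View pics/g2.png

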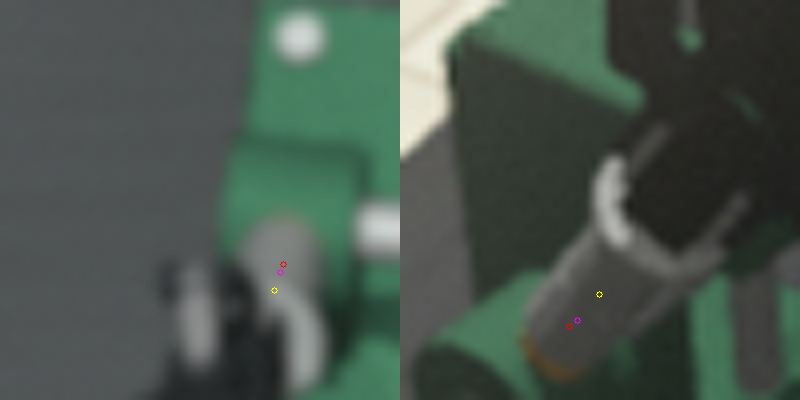

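```bash
python3 -m jog '[[1,0,0,0,0,0,0],[1,0,0,0,0,0,0],[1,0,0,0,0,0,0],[1,0,0,0,0,0,0],[1,0,0,0,0,0,0]]'; python3 -c "
from workcell import bot
bot.job_done();print(bot.get_obs()['wrist_force'])"
```

```text
time: 14.25
ee_pos: [0.6221, 0.0962, 0.2442]
tcp_rot: [-96.1, -34.7, 4.7]
wrist_force: [-22.3, -1.5, 17.5]
opening: 0.0248
the job is handed in; nothing more can be done
the job is handed in; nothing more can be done
```

I pushed the lever down to its stop and let it come all the way back up. I then lifted the gun out of its stand, pressed it onto the nipple, and handed the job in at about 14 s, still gripping the gun and holding it pressed home. The hand-in gives no verdict.

- **Lever down:** the force rose to about 36 N where the stop was expected. I took no picture at the bottom of the stroke.
- **Lever back up:** in the picture after the stroke and again in the last one, the grip bar was back at its starting place.
- **Nose on the nipple:** the mouth is at about 13.8 mm nipple z, where 14 mm is fully home. It is about 1 mm off centre and within about 1° of square.
- **Pressed home:** there is about 27 N along the nipple's axis and a steep rise at the end, which points to the solid stop. A side load of roughly 7 N remains.
- **Snap balls:** I have no direct reading of these or of the collar travel. The push force stopped rising partway in (about 6 N at 2 mm, still about 6 N at 6 mm) and then rose with the spring, which fits the balls having snapped out.
- **Grip:** the fingers are 25 mm apart with 120 N of grip set, and the arm was still at hand-in.
- **Bystanders:** the arm stayed clear of the bottle, spanner, tray and hammer, but I did not measure their positions again at the end.

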